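# Clamp the block and hold the press at its set load

## Robot

A 6-joint arm with a two-finger parallel gripper is mounted at the origin on a cart in front of the work surface, level with it; the furniture and walls round the work are solid. World frame = base frame: x ahead of the robot, y to its left, z up, the work surface at z = 0. Lengths are in m, angles in rad, forces in N, time in s.
With the tool pointing down it reaches from about 0.25 to 0.775 m from the base axis. Payload 8.9 kg.
Tool frame: the origin (TCP) lies midway between the tips of the shut fingers; the grasp point (between the pads) lies bot.hold_point_z behind it (bot.hold_point_z is the distance from the TCP to the grasp point, in m); z points along the fingers, y is the line along which they close (so a half turn about z gives the same grasp; the last joint's range is limited). The gripper opens to 85 mm and grips with 20 to 120 N. Pads are 22 mm wide; open, the fingers measure 114 mm over their backs; the gripper's body (76 mm by 85 mm) begins 54 mm behind the grasp point. The pads swing forward as they close: fully open they stand 13 mm farther back than shut.
Start: joints at [1.186, 0.291, -0.153, 1.127, 0, 1.431], TCP at [0.128, 0.509, 0.231] pointing down, gripper open.
Joint ranges: [-2.52, 2.52], [-0.91, 1.74], [-1.3, 1.37], [-1.96, 2.02], [-1.52, 1.47], [-3.14, 3.14]. Speed limits (rad/s): [2.22, 2.22, 2.79, 3.14, 3.14, 3.14].

## Interface

Orientations are given as a rotation vector (axis times angle).
In Python, from station import bot gives the robot as it stands.
- The arm moves only by the tool move_arm, never from a script. Its arguments are lists of equal length, an entry for each row: "grip": the closure, from -1 (fully open) to 1 (shut); "travel": the shift along the tool's x, y, z in units of 40 mm (1.0 is 40 mm), a list of three; "dr": the turn, a rotation vector about the tool's x, y, z in units of 8 degrees (1.0 is 8 degrees), a list of three. In form: {"grip": [grip, ...], "travel": [[tx, ty, tz], ...], "dr": [[wx, wy, wz], ...]}. A call has exactly 8 rows; each row shifts and turns the commanded pose from where the row before left it, along the tool's axes as they then stand; what a row does not reach is not made up. A row lasts 1/10 s, in which the tool goes at most 50 mm and 8.59 degrees, less where a joint would pass 70% of its speed; a pose out of reach is approached as far as the arm can. A call is refused whole if a number of a shift passes 1 or a number of a turn 1, either way. A call with a gripper value outside its range is refused whole. The fingers move at their own pace and stop on an object; the grip force is fixed at half the most. Time passes only in rows, so rows that do not move let the fingers close, or fill a call up. It gives the time, the measured TCP pose, the force, the opening and the grip force at its end, in the units of the state.
- bot.state(): the state, without advancing time (a new reading comes with each control period).
- bot.get_image(name): name is "scene" or "top"; returns the picture (420x560x3 uint8, red, green, blue); there is no depth.
- bot.camera_info(name): a dict with "vfov" (degrees; the focal length in pixels is half the picture's height over the tangent of half this angle, whatever the lens; pixels are square), "cx", "cy" (the principal point, pixels), "dist_coeffs" ([k1, k2, p1, p2, k3] as OpenCV has them; the pictures are not rectified), "camera_from_world" (4x4, takes a point from world to camera coordinates). Camera axes: x right, y down, z forward; pixel columns grow to the right and rows downward; lengths in m; the calibration is good to about 2 mm. A picture is of the moment at which its call begins. camera_info takes no time and is no camera call.
- bot.close_job(): hands the job in; it is judged then, once.
The state is a dict: "clock": time; "q": joint angles; "joint_velocities": joint speeds; "joint_torque": joint torques, N m; "eef_pos": TCP position; "orientation": TCP orientation; "contact_force": force on the tool from outside, world axes, zero at the start; "moment": the same for the moment, N m; "grip_width": finger opening in m; "finger_force": force on a finger pad.
Only numpy, scipy, OpenCV 4.12 (cv2) and the standard library are available. Lean on these libraries where they do the work, as an engineer would, in place of code of your own. Each camera call takes 0.05 s, during which the arm holds its last target. There are 200 camera calls.

## Task

Bring the pale wooden block in the blue bench press under its set load: first push the small red-tabbed foot lever on the right of the head all the way down so that the presser foot clamps the block, then push the black-handled spring-loaded load lever on the left down until the red needle points at the yellow flag on the dial, and keep it there. Finish while still holding the load lever down with the needle on the flag; do not press the load lever before the foot is down, and leave the block, the yellow flag and the other things on the bench where they are.

Things in the scene. Friction and masses are not known exactly. Their poses are not given: they have to be found in the camera images.
- press: blue bench press, fixed to the bench, wherever it stands: base 94 x 170 x 20 mm, column, head 82 x 60 mm with its top 190 mm above the bench, white square dial 88 x 88 mm above it on the front (dial top 258 mm above the bench, front face 45 mm in front of the origin). Origin: centre of the base's underside, on the bench. Axes: -x out of the front of the press (roughly toward the robot), +y to the left as seen from the front, z up
- foot_pivot (a point): pivot of the foot lever on the right side of the head, 148 mm above the bench; its axis runs along the press's x
- foot_tab (a point): red cross bar at the end of the foot lever: cylinder 16 mm thick, 36 mm long along the press's x, pushed down from above; this point is its centre, 90 mm from foot_pivot. The lever points to the press's -y (right)
- foot_lever (a joint): foot lever angle, rad: 0 = fully up (0.6 rad above level), 0.85 = fully down at its stop (0.25 rad below level). It stays where it is left (friction: about 2 N at the tab, 4 to 5 N at the very end where the foot grips the block). A cam lowers the presser foot by 14 mm over this swing, in proportion; the block is clamped only at the very end of it (from about 0.83)
- foot: round presser foot, 38 mm across, steel with a black rubber sole; origin at the centre of its sole. It touches the block when the foot lever is fully down
- block: pale wooden block 50 x 108 x 21 mm lying loose between two low stops on the press base under the foot, long side along the press's y; origin at the centre of its underside
- load_pivot (a point): pivot of the load lever and of needle and flag, at the front of the head, 165 mm above the bench; its axis runs along the press's x
- load_grip (a point): black handle at the end of the load lever: round, about 22 mm thick, 74 mm long along the lever; this point is its centre, 142 mm from load_pivot. The lever points to the press's +y (left); pushed down from above
- load_lever (a joint): load lever angle, rad: 0 = up at rest (0.25 rad above level), 0.65 = down at its stop (0.40 rad below level). A spring drives it back to 0 when let go; holding it takes about 3 N at the handle at 0.1 and 9 N at 0.5, pushed down
- needle_tip (a point): tip of the red needle, 65 mm from load_pivot; the needle is fixed to the load lever, stands up from the pivot in front of the dial, leans right at rest and swings left as the handle goes down
- flag (a joint): setting of the yellow flag (12 mm wide, 18 mm tall, on the dial, a stiff thin arm on the same pivot), rad: the load_lever value at which the needle points at the middle of the flag; 0.2 to 0.5. Not to be moved
- flag_tip (a point): point at the middle of the flag's inner edge, 65 mm from load_pivot, where the needle tip has to be
- glue_bottle: white bottle with red cap and label, 39 mm across, 96 mm tall, standing; bystander; origin under its centre
- jar_screws: pale jar, 52 mm across, 62 mm tall, standing; bystander; origin under its centre
- sanding_block: brown sanding block 50 x 87 x 28 mm, lying; bystander; origin under its centre
- driver_red: screwdriver with red handle, 207 mm long, lying; bystander; origin under its centre
Mind the look-alikes: they are no part of the job. Leave any pink or purple look-alike of the block alone.

How it is judged:
By the outcome, as a careful person would: the job done as asked, in the order asked, and still so for the second after the job is handed in, while the arm keeps its last pose, push and grip.
It also fails if it takes over 38 s, if anything falls off the work surface, if the arm or the gripper's body presses on something with over 40 N, if the wrist force passes 120 N, or if a joint passes its speed limit or range.

## Working session

There is one attempt and no reset: what is moved stays moved. The work goes in short steps, Python scripts to look and compute and a tool call to move; the robot and the scene stay as the last step left them, time stands still between calls to the robot, and variables do not carry over. Pictures are saved under pics/ and viewed, at most 10 in all, crops included, and the job is handed in when it is done.

Besides the shell and the picture viewer there is one more tool, called after ">>>" by a JSON object that holds its "name" and its "arguments". move_arm: Moves the arm, as the interface text tells. Its arguments: {"type":"object","properties":{"grip":{"type":"array","items":{"type":"number"}},"travel":{"type":"array","items":{"type":"array","items":{"type":"number"}}},"dr":{"type":"array","items":{"type":"array","items":{"type":"number"}}}},"required":["grip","travel","dr"]}

```bash
mkdir -p pics
python3 - <<'E'
from station import bot
import cv2
for n in("scene","top"):
    im=bot.get_image(n); cv2.imwrite(f"pics/{n}0.png",im[:,:,::-1]); c=bot.camera_info(n); print(n,c)
s=bot.state(); print(s, bot.hold_point_z)
E
```

```text
scene {'vfov': 56.78101792374345, 'cx': 282.6937322116036, 'cy': 205.15906165962315, 'dist_coeffs': array([0.03594508, 0.        , 0.        , 0.        , 0.        ]), 'camera_from_world': array([[ 0.59445128, -0.80404961,  0.01148505, -0.44539289],
       [-0.47713762, -0.36418279, -0.7998191 ,  0.3087853 ],
       [ 0.64727689,  0.46997353, -0.60013124,  0.76263426],
       [ 0.        ,  0.        ,  0.        ,  1.        ]])}
top {'vfov': 46.2812814702214, 'cx': 282.7258026150555, 'cy': 197.27055073244026, 'dist_coeffs': array([-0.03096493,  0.        ,  0.        ,  0.        ,  0.        ]), 'camera_from_world': array([[-0.01172513, -0.99989221,  0.00883677, -0.14911849],
       [-0.98573107,  0.0100741 , -0.16802612,  0.53698646],
       [ 0.16791899, -0.0106808 , -0.98574293,  1.63717128],
       [ 0.        ,  0.        ,  0.        ,  1.        ]])}
{'clock': 0.1, 'q': array([ 1.18569920e+00,  2.91207390e-01, -1.54020447e-01,  1.12669469e+00,
       -3.79207692e-06,  1.43152202e+00]), 'joint_velocities': array([-0.00124777,  0.00026205,  0.00308724, -0.00089497, -0.00171327,
        0.00037765]), 'joint_torque': array([ 1.76193258e-03, -5.37979317e+01,  3.31920505e+01,  9.29522677e-03,
       -2.11186607e-04, -9.74923864e-06]), 'eef_pos': array([0.12760373, 0.50887124, 0.23080968]), 'orientation': array([-3.85130672e-01, -3.11760563e+00,  1.70996789e-03]), 'contact_force': array([ 0.49844748, -0.07103674,  0.28854336]), 'moment': array([ 0.00514655, -0.01507758,  0.00853876]), 'finger_force': 0.0, 'grip_width': 0.08526672642428} 0.0187
```

View pics/scene0.png

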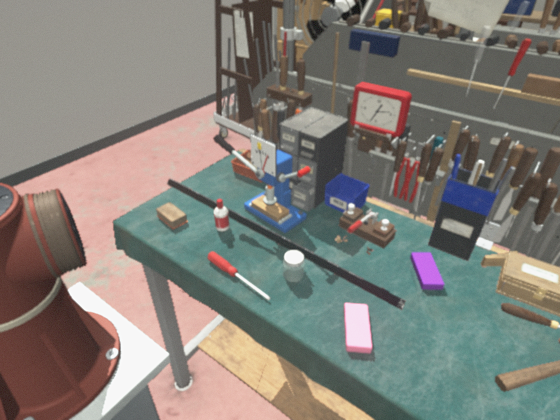

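View pics/top0.png

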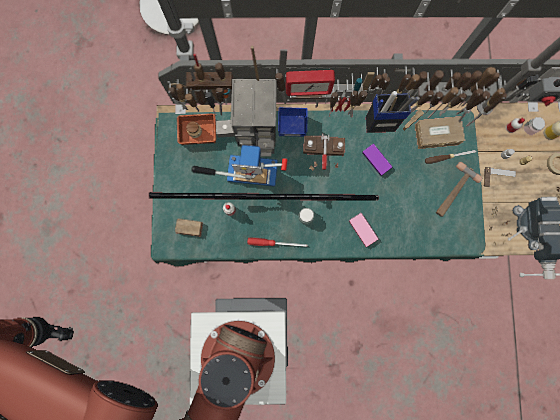

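The scene view shows the press near (275,190) with its dial at (262,155) and the red tab at (300,173). In the top view the press is at (252,167), the black handle at (203,171) and the red tab at (283,164). I'll zoom in next.

Run:
```python
import cv2,numpy as np
a=cv2.imread("pics/scene0.png")[120:240,200:330]; b=cv2.imread("pics/top0.png")[135:215,180:300]
a=cv2.resize(a,None,fx=4.6,fy=4.6,interpolation=2); b=cv2.resize(b,None,fx=6.6,fy=6.6,interpolation=2)
cv2.imwrite("pics/sc.png",a);cv2.imwrite("pics/tc.png",b)
```

```text
(no output)
```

View pics/sc.png

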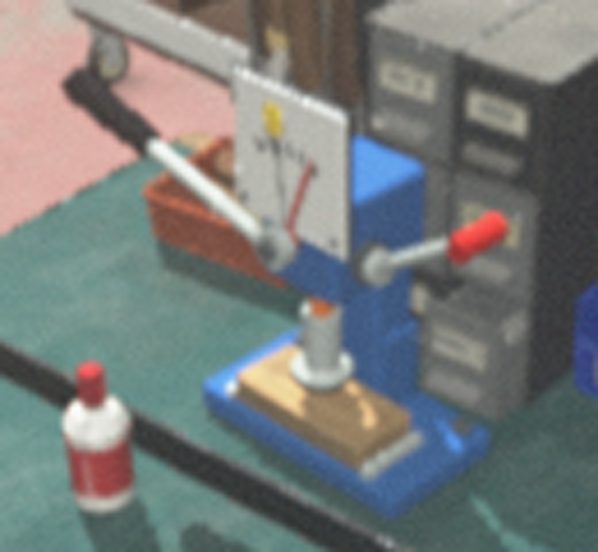

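View pics/tc.png

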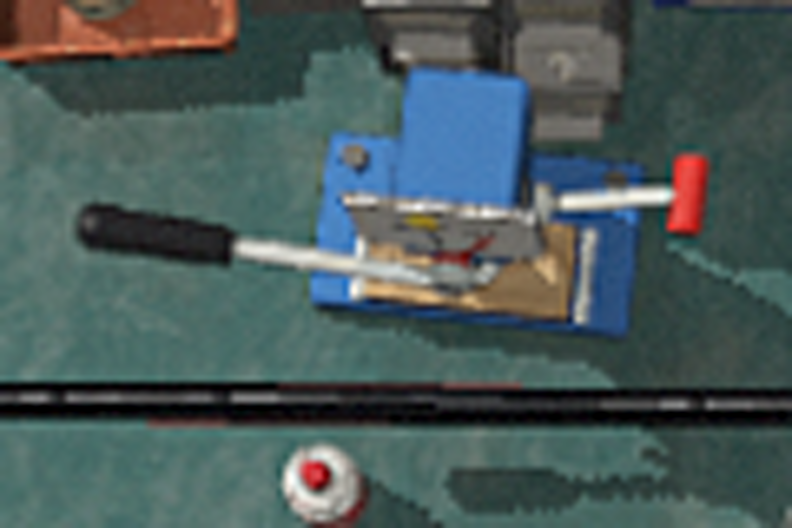

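```bash
cat > h.py <<'E'
import numpy as np,cv2
from station import bot
from scipy.optimize import least_squares
I={n:bot.camera_info(n) for n in("scene","top")}
def K(n):
    c=I[n]; f=210/np.tan(np.radians(c["vfov"])/2); return np.array([[f,0,c["cx"]],[0,f,c["cy"]],[0,0,1.]])
def proj(n,P):
    c=I[n];M=c["camera_from_world"];r,_=cv2.Rodrigues(M[:3,:3])
    return cv2.projectPoints(np.atleast_2d(P).astype(float),r,M[:3,3],K(n),c["dist_coeffs"])[0][:,0]
def ray(n,uv):
    c=I[n];M=c["camera_from_world"];x=cv2.undistortPoints(np.array([[uv]],float),K(n),c["dist_coeffs"])[0,0]
    R=M[:3,:3];return -R.T@M[:3,3],R.T@np.r_[x,1]
def tri(s,t):
    f=lambda p:np.r_[proj("scene",p)[0]-s,proj("top",p)[0]-t]
    o=least_squares(f,[.6,0,.1]);return o.x,np.abs(o.fun).max()
S=lambda u,v:np.array([200+u/4.6,120+v/4.6])
T=lambda u,v:np.array([180+u/6.6,135+v/6.6])
def L2W(p,l):
    c,s=np.cos(p[2]),np.sin(p[2]);l=np.atleast_2d(l);return np.c_[p[0]+c*l[:,0]-s*l[:,1],p[1]+s*l[:,0]+c*l[:,1],l[:,2]]
E
python3 - <<'E'
from h import *
np.set_printoptions(precision=4,suppress=True)
l=np.array([[-.047,.085,.02],[-.047,-.085,.02],[.047,-.085,.02],[.047,.085,.02]])
t=np.array([T(312,303),T(627,333),T(640,165),T(335,135)]);s=np.array([S(207,383),S(390,503),S(490,437)])
f=lambda p:np.r_[(proj("top",L2W(p,l))-t).ravel(),(proj("scene",L2W(p,l[:3]))-s).ravel()]
o=least_squares(f,[.6,0,0]);p=o.x;print("press",p,o.fun)
np.save("press.npy",p)
def loc(w): c,s=np.cos(p[2]),np.sin(p[2]);d=w-np.r_[p[:2],0];return np.array([c*d[0]+s*d[1],-s*d[0]+c*d[1],d[2]])
for n,a,b in [("grip",S(110,115),T(160,236)),("gripend",S(72,85),T(85,225)),("lpiv",S(275,247),T(458,280)),("tab",S(478,238),T(689,194)),("fpiv",S(375,263),T(540,203)),
 ("railR",np.r_[402,302],np.r_[378,197]),("railL",np.r_[168,181],np.r_[150,195]),("bottlecap",S(90,368),T(316,473)),("jar",np.r_[293,257],np.r_[306,214])]:
    w,e=tri(a,b);print(n,w,loc(w),e)
for n,uv in [("piv",S(275,247)),("needle",S(313,168)),("needlebase",S(290,232)),("flag",S(273,120)),("flagin",S(274,137))]:
  for xl in (-.048,-.055):
    c,d=ray("scene",uv);nx=np.array([np.cos(p[2]),np.sin(p[2]),0]);k=(xl-nx@(c-np.r_[p[:2],0]))/(nx@d);q=loc(c+k*d)
    print(n,q,"from piv",q[1:]-[0,.165],np.degrees(np.arctan2(q[1],q[2]-.165)),np.hypot(q[1],q[2]-.165))
E
```

```text
press [ 0.6365 -0.0529 -0.1227] [ 0.2139 -0.121   0.7823  0.6946  1.829   0.1333  0.1882 -0.5971 -2.0598
 -0.5051 -0.2625 -0.7319  0.3826 -1.5421]
grip [0.597  0.0923 0.1956] [-0.0569  0.1393  0.1956] 0.034484235603343905
gripend [0.6011 0.1268 0.203 ] [-0.0571  0.174   0.203 ] 0.046770546616073716
lpiv [ 0.5807 -0.0477  0.1644] [-0.056  -0.0017  0.1644] 0.01100787961468086
tab [ 0.6156 -0.1608  0.196 ] [-0.0075 -0.1096  0.196 ] 0.2931486779829129
fpiv [ 0.6228 -0.0873  0.1476] [-0.0093 -0.0358  0.1476] 0.05428124886753949
railR [ 0.5373 -0.4875  0.0178] [-0.0453 -0.4435  0.0178] 0.2092059677756879
railL [0.5508 0.31   0.0143] [-0.1294  0.3497  0.0143] 0.8144995795647674
bottlecap [0.4983 0.027  0.0936] [-0.1469  0.0624  0.0936] 0.2602354892270853
jar [ 0.4753 -0.2328  0.0538] [-0.138  -0.1982  0.0538] 0.12434511672273629
piv [-0.048   0.0069  0.1569] from piv [ 0.0069 -0.0081] 139.28864876331426 0.01062271059298463
piv [-0.055  -0.0006  0.1634] from piv [-0.0006 -0.0016] -159.26502696677176 0.0016806740086982323
needle [-0.048  -0.0252  0.2219] from piv [-0.0252  0.0569] -23.895795966761213 0.062243722591499566
needle [-0.055  -0.0324  0.2276] from piv [-0.0324  0.0626] -27.325963198733366 0.07049363042097304
needlebase [-0.048  -0.0059  0.1727] from piv [-0.0059  0.0077] -37.592749888553804 0.009668314633097046
needlebase [-0.055  -0.0133  0.179 ] from piv [-0.0133  0.014 ] -43.557857993690114 0.019259451502723006
flag [-0.048   0.0056  0.2396] from piv [0.0056 0.0746] 4.305934334681512 0.07476707729476595
flag [-0.055  -0.0019  0.2451] from piv [-0.0019  0.0801] -1.3555076623451972 0.08009035862058055
flagin [-0.048   0.0052  0.2292] from piv [0.0052 0.0642] 4.623656328848282 0.06441500868505054
flagin [-0.055  -0.0023  0.2348] from piv [-0.0023  0.0698] -1.8951015231187895 0.06987684246976901
```

>>> {"name": "move_arm", "arguments": {"grip": [1,1,1,1,1,1,1,1], "travel": [[0,0,-0.8],[-0.5,-0.4,-0.8],[-0.8,-0.7,-0.4],[-0.9,-0.75,0],[-0.9,-0.75,0],[-0.9,-0.75,0],[-0.9,-0.75,0],[-0.9,-0.75,0]], "dr": [[0,0,0],[0,0,0],[0,0,0],[0,0,0],[0,0,0],[0,0,0],[0,0,0],[0,0,0]]}}

```text
clock: 0.9
eef_pos: [0.3061, 0.2629, 0.3113]
orientation: [0.385, 3.118, 0.0]
contact_force: [0.8, -0.4, 0.5]
grip_width: -0.0002
finger_force: 0.0
```

>>> {"name": "move_arm", "arguments": {"grip": [1,1,1,1,1,1,1,1], "travel": [[-0.9,-0.75,0],[-0.9,-0.75,0],[-0.9,-0.75,0],[-0.9,-0.75,0],[-0.9,-0.75,0],[-0.9,-0.75,0],[0,0,0],[0,0,0]], "dr": [[0,0,0],[0,0,0],[0,0,0],[0,0,0],[0,0,0],[0,0,0],[0,0,-0.87],[0,0,0]]}}

```text
clock: 1.7
eef_pos: [0.4714, 0.0364, 0.3107]
orientation: [-0.196, -3.134, -0.0]
contact_force: [0.0, 0.9, -0.0]
grip_width: -0.0002
finger_force: 0.0
```

>>> {"name": "move_arm", "arguments": {"grip": [1,1,1,1,1,1,1,1], "travel": [[-0.69,-0.76,0],[-0.69,-0.76,0],[-0.69,-0.76,0],[-0.69,-0.76,0],[-0.69,-0.76,0],[-0.69,-0.76,0],[0,0,0.9],[0,0,0.8]], "dr": [[0,0,0],[0,0,0],[0,0,0],[0,0,0],[0,0,0],[0,0,0],[0,0,0],[0,0,0]]}}

```text
clock: 2.5
eef_pos: [0.614, -0.1643, 0.2424]
orientation: [0.201, 3.134, -0.0]
contact_force: [0.5, 0.8, -1.2]
grip_width: -0.0003
finger_force: 0.0
```

```bash
cat > look.py <<'E'
from h import *
import sys
a=bot.get_image("scene")[120:240,200:330];b=bot.get_image("top")[135:215,180:300]
a=cv2.resize(a,(520,480),interpolation=2);b=cv2.resize(b,(280,187),interpolation=2)
o=np.zeros((480,800,3),np.uint8);o[:,:520]=a;o[:187,520:]=b;cv2.imwrite(f"pics/{sys.argv[1]}.png",o[:,:,::-1])
s=bot.state();print(s["clock"],s["eef_pos"],s["contact_force"])
E
python3 look.py l1
```

```text
2.6 [ 0.6105051  -0.16221646  0.2389117 ] [-0.69561749 -0.58692441 -0.02370397]
```

View pics/l1.png

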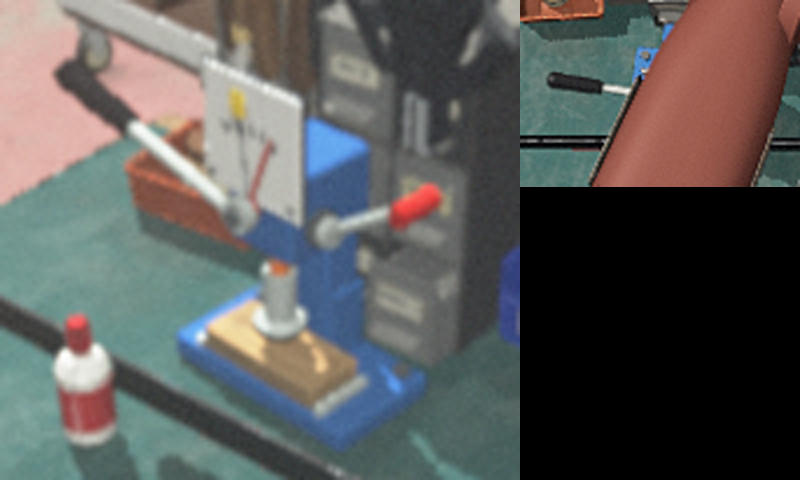

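The fingertips, around (420,155), are directly above the red tab at (417,205), so I can push down.

>>> {"name": "move_arm", "arguments": {"grip": [1,1,1,1,1,1,1,1], "travel": [[0,-0.05,0.4],[0,-0.05,0.4],[0,-0.05,0.4],[0,-0.05,0.4],[0,-0.05,0.4],[0,0,0.3],[0,0,0.2],[0,0,0.1]], "dr": [[0,0,0],[0,0,0],[0,0,0],[0,0,0],[0,0,0],[0,0,0],[0,0,0],[0,0,0]]}}

```text
clock: 3.4
eef_pos: [0.612, -0.1733, 0.1395]
orientation: [0.195, 3.135, 0.001]
contact_force: [-0.1, 1.4, 1.7]
grip_width: -0.0001
finger_force: 0.8
```

>>> {"name": "move_arm", "arguments": {"grip": [1,1,1,1,1,1,1,1], "travel": [[0,0,0.05],[0,0,0.05],[0,0,0.05],[0,0,0.0],[0,0,0.0],[0,0,0],[0,0,0],[0,0,0]], "dr": [[0,0,0],[0,0,0],[0,0,0],[0,0,0],[0,0,0],[0,0,0],[0,0,0],[0,0,0]]}}

```text
clock: 4.2
eef_pos: [0.6121, -0.1731, 0.1346]
orientation: [0.194, 3.134, 0.002]
contact_force: [-0.5, 5.6, 9.7]
grip_width: 0.0001
finger_force: 4.6
```

>>> {"name": "move_arm", "arguments": {"grip": [1,1,1,1,1,1,1,1], "travel": [[0,0,0.05],[0,0,0.05],[0,0,0.0],[0,0,0.0],[0,0,0.0],[0,0,0],[0,0,0],[0,0,0]], "dr": [[0,0,0],[0,0,0],[0,0,0],[0,0,0],[0,0,0],[0,0,0],[0,0,0],[0,0,0]]}}

```text
clock: 5.0
eef_pos: [0.6124, -0.173, 0.1331]
orientation: [0.194, 3.133, 0.001]
contact_force: [-7.9, 8.6, 30.2]
grip_width: -0.0002
finger_force: 14.9
```

```bash
python3 look.py l2
```

```text
5.1 [ 0.61237337 -0.17300897  0.13310119] [-7.95696185  8.15691107 29.99969388]
```

View pics/l2.png

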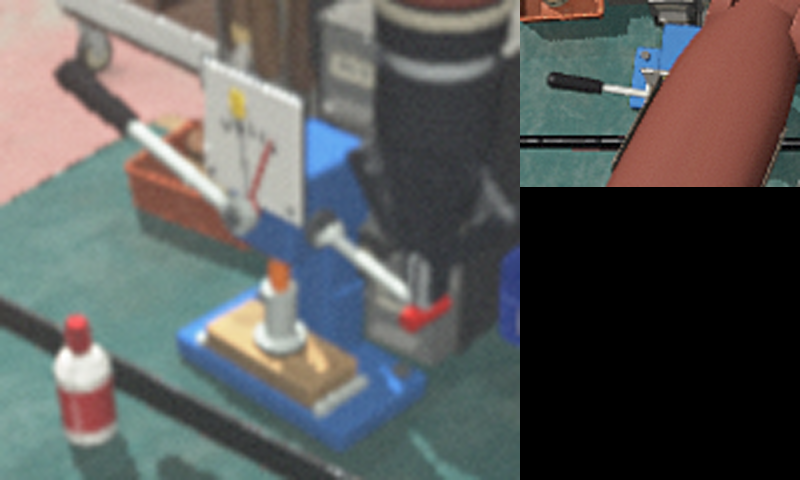

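The lever is at its stop: the force is 30 N, the tab is down at (425,310) and the presser foot rests on the block at (278,340). I'll lift straight up and cross over to the load handle.

>>> {"name": "move_arm", "arguments": {"grip": [1,1,1,1,1,1,1,1], "travel": [[0,0,-0.2],[0,0,-0.6],[0,0,-0.9],[0,0,-0.9],[0,0,-0.9],[0,0,-0.9],[0,0,-0.3],[0,0,0]], "dr": [[0,0,0],[0,0,0],[0,0,0],[0,0,0],[0,0,0],[0,0,0],[0,0,0],[0,0,0]]}}

```text
clock: 5.9
eef_pos: [0.6126, -0.1744, 0.3198]
orientation: [0.195, 3.132, -0.002]
contact_force: [0.0, 0.2, -0.2]
grip_width: 0.0003
finger_force: 0.0
```

>>> {"name": "move_arm", "arguments": {"grip": [1,1,1,1,1,1,1,1], "travel": [[0.17,0.94,0],[0.17,0.94,0],[0.17,0.94,0],[0.17,0.94,0],[0.17,0.94,0],[0.17,0.94,0],[0.17,0.94,0],[0,0,0]], "dr": [[0,0,0],[0,0,0],[0,0,0],[0,0,0],[0,0,0],[0,0,0],[0,0,0],[0,0,0]]}}

```text
clock: 6.7
eef_pos: [0.596, 0.0972, 0.316]
orientation: [-0.188, -3.134, -0.001]
contact_force: [0.2, -1.4, 0.1]
grip_width: 0.0002
finger_force: 0.0
```

>>> {"name": "move_arm", "arguments": {"grip": [1,1,1,1,1,1,1,1], "travel": [[0,0,0.8],[0,0,0.8],[0,0,0.6],[0,0,0.4],[0,0,0.4],[0,0,0.4],[0,0,0.4],[0,0,0]], "dr": [[0,0,0],[0,0,0],[0,0,0],[0,0,0],[0,0,0],[0,0,0],[0,0,0],[0,0,0]]}}

```text
clock: 7.5
eef_pos: [0.5964, 0.0931, 0.1634]
orientation: [-0.195, -3.134, -0.001]
contact_force: [-1.1, 4.8, 7.3]
grip_width: 0.0002
finger_force: 3.5
```

```bash
python3 look.py l3
```

```text
7.6 [0.59652133 0.09310784 0.16515589] [-2.9440891   4.26875024  7.59063205]
```

View pics/l3.png

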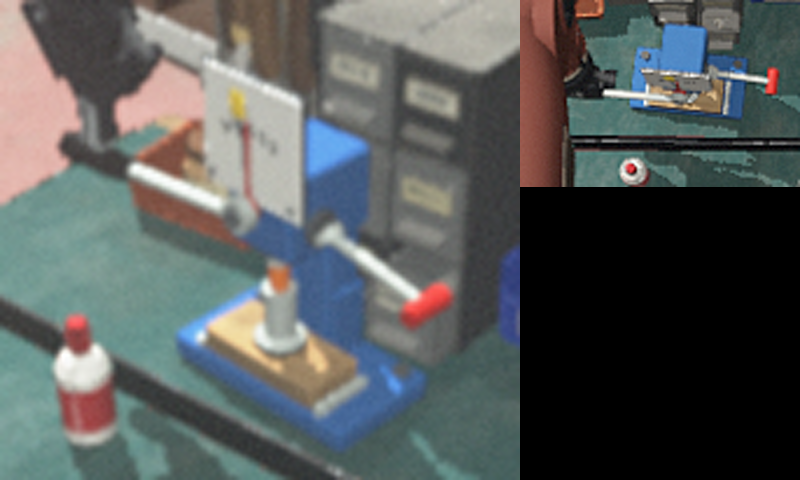

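Needle tip is at about (247,125) and the flag's inner edge at about (239,118), so it's roughly two thirds of the way. I'll measure it properly.

```bash
cat > meas.py <<'E'
from h import *
np.set_printoptions(precision=4,suppress=True)
p=np.load("press.npy")
im=np.mean([bot.get_image("scene").astype(float) for _ in range(4)],0)
s=bot.state();print(s["clock"],s["eef_pos"],s["contact_force"])
im0=im
r,g,b=[im[:,:,i] for i in range(3)]
# dial corners model vs hand-read (rest crop)
d=np.array([[-.045,.044,.258],[-.045,-.044,.258],[-.045,-.044,.170]])
m=proj("scene",L2W(p,d));h=np.array([S(237,67),S(350,110),S(347,260)]);off=(h-m).mean(0);print("dial err",h-m)
sub=np.zeros(r.shape,bool);sub[132:185,248:278]=1
wr=np.clip(r-np.maximum(g,b)-25,0,None)*sub; wy=np.clip(np.minimum(r,g)-b-40,0,None)*sub
V,U=np.mgrid[:420,:560]
def local(uv,xl):
    c,dd=ray("scene",uv-off);nx=np.array([np.cos(p[2]),np.sin(p[2]),0]);c=c-np.r_[p[:2],0];k=(xl-nx@c)/(nx@dd);w=c+k*dd
    return np.array([-np.sin(p[2])*w[0]+np.cos(p[2])*w[1],w[2]-.165])
def ang(q):return np.arctan2(q[0],q[1]),np.hypot(*q)
cy=np.array([(U*wy).sum(),(V*wy).sum()])/wy.sum()
print("flag px",cy,[ang(local(cy,x)) for x in(-.046,-.0475,-.049)])
# needle rows
vs=[v for v in range(132,185) if wr[v].sum()>30]
us=[(U[v]*wr[v]).sum()/wr[v].sum() for v in vs];print("needle rows",vs[0],vs[-1],np.round(us,1)[::3])
# fit needle angle over pixels: weighted line through local coords, several planes
vv,uu=np.nonzero(wr>0)
for x in(-.048,-.050,-.052):
    q=np.array([local(np.array([u,v],float),x) for u,v in zip(uu,vv)]);w=wr[vv,uu]
    c=(q*w[:,None]).sum(0)/w.sum();C=((q-c)*w[:,None]).T@(q-c);e=np.linalg.eigh(C)[1][:,1];e*=np.sign(e[1])
    print(x,"needle centroid",ang(c),"dir",np.arctan2(*e),"maxr",np.hypot(*q.T).max())
E
python3 meas.py
python3 - <<'E'
import cv2;a=cv2.imread("pics/l3.png")[40:240,180:330];cv2.imwrite("pics/l3c.png",cv2.resize(a,None,fx=3,fy=3))
E
```

```text
7.8 [0.5965 0.0931 0.1657] [-2.6143  4.231   5.9589]
dial err [[ 1.933   0.42  ]
 [ 1.8846 -1.877 ]
 [ 1.1714  0.1277]]
flag px [258.8875 145.2937] [(np.float64(0.21666774348008205), np.float64(0.07269919635903947)), (np.float64(0.19156645772528028), np.float64(0.073530598954591)), (np.float64(0.16704151039322135), np.float64(0.07440727916889767))]
needle rows 143 179 [248.9 249.  248.8 254.3 255.9 261.4 259.9 261.5 249.5 251.4 255.8]
-0.048 needle centroid (np.float64(1.1999791788121394), np.float64(0.03881051029963905)) dir -0.14760319205051167 maxr 0.09286475504609883
-0.05 needle centroid (np.float64(1.1339324165212348), np.float64(0.03744144006271734)) dir -0.1476031920505119 maxr 0.09283710908270651
-0.052 needle centroid (np.float64(1.0632082397236047), np.float64(0.03624760400548168)) dir -0.14760319205051198 maxr 0.09289342937666019
```

```bash
python3 - <<'E'
s=open("meas.py").read()
s=s.replace("vv,uu=np.nonzero(wr>0)","""wr=np.where((U>252.5)&(V<174),wr,0);n,lab,st,_=cv2.connectedComponentsWithStats((wr>0).astype(np.uint8));k=1+np.argmax(st[1:,4]);wr=wr*(lab==k)
vv,uu=np.nonzero(wr>0)
for v in range(vv.min(),vv.max()+1):print(v,round((U[v]*wr[v]).sum()/wr[v].sum(),2),int(wr[v].sum()),end='; ')
print()""")
s=s.replace('''vs=[v''','''#''').replace('us=[(U','#')
open("meas.py","w").write(s)
E
python3 meas.py
```

```text
8.0 [0.5965 0.0931 0.1657] [-2.067   3.6108  6.6477]
dial err [[ 1.933   0.42  ]
 [ 1.8846 -1.877 ]
 [ 1.1714  0.1277]]
flag px [258.897  145.3043] [(np.float64(0.21626268348266045), np.float64(0.07267471933128909)), (np.float64(0.19115877335512457), np.float64(0.0735069280550639)), (np.float64(0.16663198121017453), np.float64(0.07438440796139674))]
151 261.0 13; 152 261.29 39; 153 261.42 49; 154 261.47 50; 155 261.44 46; 156 261.43 44; 157 261.44 44; 158 261.47 41; 159 261.48 34; 160 261.53 25; 161 261.57 22; 162 261.6 22; 163 261.55 24; 164 261.6 26; 165 261.56 31; 166 261.53 31; 167 261.54 31; 168 261.62 26; 169 262.0 13; 170 263.0 13; 171 263.17 19; 172 264.0 5; 
-0.048 needle centroid (np.float64(0.14438008243644607), np.float64(0.03420852310897696)) dir 0.02193174819976379 maxr 0.059364498226745374
-0.05 needle centroid (np.float64(0.07798248267649444), np.float64(0.03567215918366055)) dir 0.02193174819976415 maxr 0.060801272922432315
-0.052 needle centroid (np.float64(0.017062964287530156), np.float64(0.03728032987190434)) dir 0.021931748199764324 maxr 0.062321426106397085
```

>>> {"name": "move_arm", "arguments": {"grip": [1,1,1,1,1,1,1,1], "travel": [[0,0,0.1],[0,0,0.1],[0,0,0.1],[0,0,0.1],[0,0,0],[0,0,0],[0,0,0],[0,0,0]], "dr": [[0,0,0],[0,0,0],[0,0,0],[0,0,0],[0,0,0],[0,0,0],[0,0,0],[0,0,0]]}}

```text
clock: 8.8
eef_pos: [0.5967, 0.0924, 0.1499]
orientation: [-0.196, -3.135, 0.001]
contact_force: [-2.9, 0.4, 8.5]
grip_width: -0.0001
finger_force: 4.0
```

```bash
python3 meas.py; sed 's/^im=.*/im=cv2.imread("pics\/scene0.png")[:,:,::-1].astype(float)/' meas.py > m0.py; echo REST; python3 m0.py | tail -5
python3 - <<'E'
from h import *
a=bot.get_image("scene")[125:190,240:300];cv2.imwrite("pics/l4.png",cv2.resize(a,None,fx=9,fy=9,interpolation=2)[:,:,::-1])
E
```

```text
9.0 [0.5967 0.0924 0.1499] [-2.5128  0.167   8.0871]
dial err [[ 1.933   0.42  ]
 [ 1.8846 -1.877 ]
 [ 1.1714  0.1277]]
flag px [258.891  145.3208] [(np.float64(0.2167565794384368), np.float64(0.07262528527901335)), (np.float64(0.19162884991038998), np.float64(0.07345673446956405)), (np.float64(0.16707868676590404), np.float64(0.07433351002647255))]
150 259.0 2; 151 259.25 5; 152 259.56 13; 153 259.72 23; 154 259.71 33; 155 259.72 36; 156 259.84 28; 157 260.0 18; 158 260.0 17; 159 260.24 19; 160 260.46 29; 161 260.55 35; 162 260.58 34; 163 260.61 33; 164 260.67 30; 165 260.71 32; 166 260.82 25; 167 261.0 20; 168 261.12 15; 169 262.0 12; 170 262.88 19; 171 263.22 22; 172 264.0 7; 
-0.048 needle centroid (np.float64(0.30235345527322227), np.float64(0.029416931537262197)) dir 0.16858708340494594 maxr 0.06059290886692136
-0.05 needle centroid (np.float64(0.21798301960333938), np.float64(0.030535617069844534)) dir 0.16858708340494624 maxr 0.06174065915466853
-0.052 needle centroid (np.float64(0.14008496891413283), np.float64(0.03185554336411589)) dir 0.16858708340494585 maxr 0.06298448211
[... 230 characters left out ...]
63780906049))]
155 267.0 1; 156 266.79 14; 157 266.46 26; 158 265.96 26; 159 265.59 37; 160 265.34 29; 161 264.92 24; 162 264.61 36; 163 264.4 30; 164 263.93 28; 165 263.68 31; 166 263.29 24; 167 263.0 19; 168 262.62 26; 169 262.65 26; 170 263.0 20; 171 263.22 18; 172 264.0 4; 
-0.048 needle centroid (np.float64(-0.18660635107002935), np.float64(0.027843432492791666)) dir -0.3213337441164878 maxr 0.05822121202666459
-0.05 needle centroid (np.float64(-0.24502841971490538), np.float64(0.029988705892941277)) dir -0.32133374411648846 maxr 0.060371749154669606
-0.052 needle centroid (np.float64(-0.2955035600576404), np.float64(0.03222252110527214)) dir -0.3213337441164871 maxr 0.06255997278461164
```

View pics/l4.png

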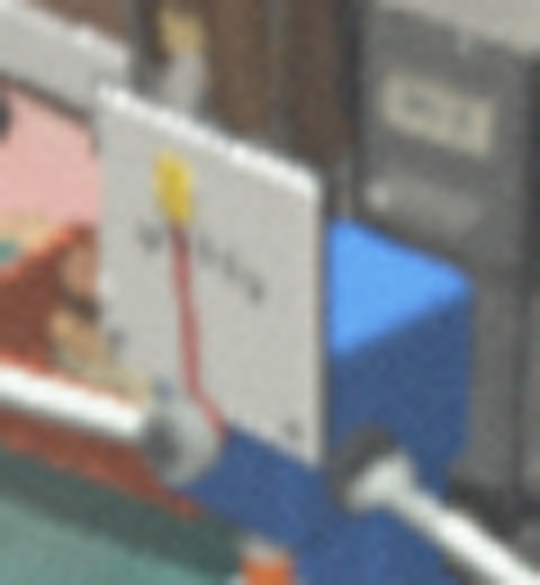

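The needle tip at (259,150.5) appears just under the flag's bottom centre at (259.7,149.6), but parallax matters because the needle sits in front of the dial. Line directions don't depend on depth, so I'll compare the needle's with the flag arm's from the first picture.

```bash
cat > dirs.py <<'E'
from h import *
p=np.load("press.npy");V,U=np.mgrid[:420,:560]
def direc(pts,xl=-.05):
    out=[]
    for uv in pts:
        c,dd=ray("scene",uv);nx=np.array([np.cos(p[2]),np.sin(p[2]),0]);c=c-np.r_[p[:2],0];k=(xl-nx@c)/(nx@dd);w=c+k*dd
        out.append([-np.sin(p[2])*w[0]+np.cos(p[2])*w[1],w[2]])
    d=np.subtract(*out);return np.arctan2(*d)
def fit(w,v0,v1):
    vs=np.arange(v0,v1);us=[]
    for v in vs:
        us.append((U[v]*w[v]).sum()/w[v].sum())
    k,c=np.polyfit(vs,us,1);res=np.std(np.array(us)-k*vs-c);pts=[np.array([k*v+c,v]) for v in(150,166)]
    return round(k,3),round(res,2),np.round(pts[0],2),"angle",round(float(direc(pts)),3)
a=cv2.imread("pics/scene0.png")[:,:,::-1].astype(float)
m=np.abs(U-(259.4+(V-150)*.11))<3
g=a.sum(2)/3;wd=np.zeros_like(g)
for v in range(148,172):
    r=g[v][m[v]];wd[v]=np.clip(np.percentile(r,80)-15-g[v],0,None)*m[v]
for r in((152,164),(154,163),(156,163)):print("arm",r,fit(wd,*r))
red=lambda a:np.clip(a[:,:,0]-np.maximum(a[:,:,1],a[:,:,2])-20,0,None)
print("rest needle",fit(red(a)*((U>256)&(U<270)),157,167))
im=np.mean([bot.get_image("scene").astype(float) for _ in range(4)],0)
for r in((152,167),(154,165)):print("now",fit(red(im)*((U>256)&(U<266)),*r))
y=np.clip(np.minimum(im[:,:,0],im[:,:,1])-im[:,:,2]-40,0,None)*((abs(U-259)<6)&(V>135)&(V<156))
print("flag",y.sum(1)[138:156].astype(int),fit(y,143,149))
E
python3 dirs.py
```

```text
arm (152, 164) (np.float64(0.12), np.float64(0.16), array([259.36, 150.  ]), 'angle', 0.124)
arm (154, 163) (np.float64(0.134), np.float64(0.15), array([259.21, 150.  ]), 'angle', 0.144)
arm (156, 163) (np.float64(0.182), np.float64(0.1), array([258.74, 150.  ]), 'angle', 0.212)
rest needle (np.float64(-0.335), np.float64(0.09), array([268.66, 150.  ]), 'angle', -0.358)
now (np.float64(0.097), np.float64(0.1), array([259.31, 150.  ]), 'angle', 0.092)
now (np.float64(0.113), np.float64(0.1), array([259.17, 150.  ]), 'angle', 0.114)
flag [  0   0   0   0  23 125 175 174 146 136  99  17   0   0   0   0   0   0] (np.float64(0.138), np.float64(0.04), array([259.54, 150.  ]), 'angle', 0.151)
```

>>> {"name": "move_arm", "arguments": {"grip": [1,1,1,1,1,1,1,1], "travel": [[0,0,0.06],[0,0,0.06],[0,0,0],[0,0,0],[0,0,0],[0,0,0],[0,0,0],[0,0,0]], "dr": [[0,0,0],[0,0,0],[0,0,0],[0,0,0],[0,0,0],[0,0,0],[0,0,0],[0,0,0]]}}

```text
clock: 10.05
eef_pos: [0.5967, 0.092, 0.1452]
orientation: [-0.196, -3.135, 0.002]
contact_force: [-3.3, -1.1, 8.5]
grip_width: 0.0003
finger_force: 4.1
```

```bash
python3 dirs.py|grep -v arm
python3 - <<'E'
from h import *
s=bot.state();print(s["clock"],s["eef_pos"],s["contact_force"])
im=np.mean([bot.get_image("scene").astype(float) for _ in range(6)],0).astype(np.uint8)
cv2.imwrite("pics/l5.png",cv2.resize(im[125:245,235:315],None,fx=5,fy=5,interpolation=2)[:,:,::-1])
E
```

```text
rest needle (np.float64(-0.335), np.float64(0.09), array([268.66, 150.  ]), 'angle', -0.358)
now (np.float64(0.114), np.float64(0.1), array([258.84, 150.  ]), 'angle', 0.115)
now (np.float64(0.116), np.float64(0.12), array([258.83, 150.  ]), 'angle', 0.117)
flag [  0   0   0   0  22 124 176 173 149 138  98  17   0   0   0   0   0   0] (np.float64(0.14), np.float64(0.03), array([259.54, 150.  ]), 'angle', 0.152)
10.25 [0.596712   0.09200428 0.14525461] [-3.41248767 -1.02730252  8.78407197]
```

View pics/l5.png

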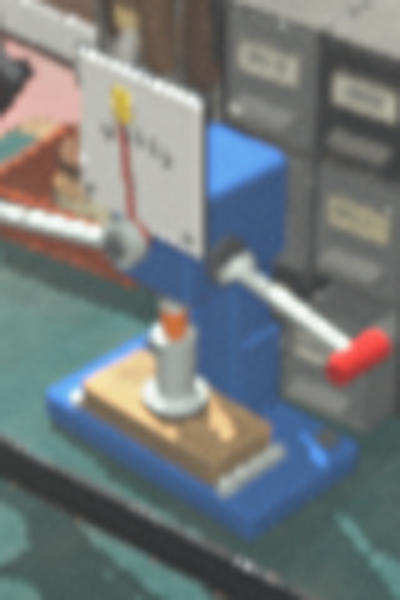

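Foot lever is still fully down with the foot on the block. The needle tip reads 0.7 px left of the flag, where parallax predicts 0.7 to 1.1 px, so I'll nudge it 2 mm more.

>>> {"name": "move_arm", "arguments": {"grip": [1,1,1,1,1,1,1,1], "travel": [[0,0,0.05],[0,0,0],[0,0,0],[0,0,0],[0,0,0],[0,0,0],[0,0,0],[0,0,0]], "dr": [[0,0,0],[0,0,0],[0,0,0],[0,0,0],[0,0,0],[0,0,0],[0,0,0],[0,0,0]]}}

```text
clock: 11.35
eef_pos: [0.5969, 0.092, 0.1433]
orientation: [0.196, 3.135, -0.002]
contact_force: [-3.4, -1.3, 8.9]
grip_width: 0.0001
finger_force: 4.1
```

```bash
python3 dirs.py|grep -v arm
```

```text
rest needle (np.float64(-0.335), np.float64(0.09), array([268.66, 150.  ]), 'angle', -0.358)
now (np.float64(0.137), np.float64(0.12), array([258.5, 150. ]), 'angle', 0.147)
now (np.float64(0.128), np.float64(0.12), array([258.61, 150.  ]), 'angle', 0.134)
flag [  0   0   0   0  23 125 177 178 149 135  98  15   0   0   0   0   0   0] (np.float64(0.141), np.float64(0.03), array([259.54, 150.  ]), 'angle', 0.154)
```

Needle direction (0.134 to 0.147) now agrees with the flag's (0.15), and the offset between them matches the expected parallax, so I'm handing in.

```bash
python3 -c "
from station import bot
print(bot.close_job())"
```

```text
the job is handed in; nothing more can be done
None
```

I handed the job in at about 11.5 s of the 38 s. The foot lever went down to its stop first, and the arm was still holding the load lever, with the needle on the yellow flag to within about 0.02 rad by my camera measurement; no verdict came back.

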